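# Find the rocking lid on the tube cooler and press it home

## Task

Under one of the four lids of the blue tube cooler a tube stands proud, so that this lid rocks. Press the lids lightly near an edge with the shut fingertips, one after another, until you find the one that rocks, then press that lid firmly on its middle until it is fully home and sits level and solid. Do not lift any lid, and leave the other things on the bench where they are.

Things in the scene. Friction and masses are not known exactly. Their poses are not given: they have to be found in the camera images.
- cooler: blue four-well tube cooler standing fixed on the bench, 234 x 234 mm outside, wall tops 48 mm above the bench. Origin: centre of its underside; x and y along its sides, z up. Four wells, 84 x 84 mm, centred at x = +-53, y = +-53 mm in its frame, 22 mm walls. Its place and yaw (up to 0.4 rad) vary.
- lid_a: white plastic lid, 80 x 80 x 14 mm, 90 g, flat top, loose in the well at x = -53, y = +53 mm of the cooler, 2 mm play. Origin: centre of underside; x, y along its sides, z up. All four lids are alike; any can be the loose one. They lie level on hidden inserts of unequal height, tops 6 to 10 mm above the cooler's walls, so neither height nor tilt shows the loose one before it is pressed.
- lid_b: white plastic lid, 80 x 80 x 14 mm, 90 g, flat top, loose in the well at x = -53, y = -53 mm of the cooler, 2 mm play. Origin: centre of underside; x, y along its sides, z up. A sound lid is carried out to its edges and does not tip. The loose one rests only on the 14 mm wide top of a tube under its middle.
- lid_c: white plastic lid, 80 x 80 x 14 mm, 90 g, flat top, loose in the well at x = +53, y = +53 mm of the cooler, 2 mm play. Origin: centre of underside; x, y along its sides, z up. A loose lid pressed lightly (1 to 5 N) 30 to 35 mm from its middle towards an edge tips by about 0.1 to 0.15 rad, the pressed point sinking 2 to 4 mm.
- lid_d: white plastic lid, 80 x 80 x 14 mm, 90 g, flat top, loose in the well at x = +53, y = -53 mm of the cooler, 2 mm play. Origin: centre of underside; x, y along its sides, z up. A loose lid that was tipped lies level again when let go.
- tube (a joint): how far the tube under the loose lid has been pushed down into its hole, in m: 0 standing proud (start), 0.005 fully home. Unseen. It goes down when the loose lid's middle is pressed with more than about 10 N (15 to 20 N is a good push) and stays there. Once home, the lid, 5 mm lower, rests on its edges and does not rock.
- tip_box: bystander: blue box of pipette tips, 85 x 60 x 64 mm, loose on the bench beside the cooler. Origin: centre of its underside.
- bottle: bystander: white bottle, 52 mm in diameter, 110 mm high, loose on the bench beside the cooler. Origin: centre of its underside.
- tube_stand: bystander: black tube stand with three tubes, 45 x 75 x 52 mm, loose on the bench beside the cooler. Origin: centre of its underside.
There are look-alikes about, which are no part of the job. What is shaped like the lid_b but yellow is not meant.

How it is judged:
On the way, in this order (a step that is already met when the one before it is completed fails the run):
1. the loose lid is made to rock: it tips by more than 0.05 rad under a fingertip press near an edge, before it is pressed home (((angle between lid_a's own z axis and vertical above 0.05 rad and contact force between the fingers and lid_a above 0.2 N) or (angle between lid_b's own z axis and vertical above 0.05 rad and contact force between the fingers and lid_b above 0.2 N) or (angle between lid_c's own z axis and vertical above 0.05 rad and contact force between the fingers and lid_c above 0.2 N) or (angle between lid_d's own z axis and vertical above 0.05 rad and contact force between the fingers and lid_d above 0.2 N))), for 0.1 s.
2. the tube under it is pushed home (more than 4 of its 5 mm) (value of joint tube above 0.004 m), for 0.2 s.
At the end, for the whole second after the job is handed in: The tube under the loose lid is pushed down by more than 4 of its 5 mm, and all four lids lie at rest in their own wells: within 5 mm of the well's centre along each side, underside less than 48 mm above the bench, and level within 0.03 rad (value of joint tube above 0.004 m and angle between each of lid_a, lid_b, lid_c, lid_d's own z axis and vertical below 0.03 rad and linear speed of each of lid_a, lid_b, lid_c, lid_d below 0.02 m/s and z of each of lid_a, lid_b, lid_c, lid_d in the frame of cooler below 0.048 m and x of lid_a in the frame of cooler between -0.058 and -0.048 m and y of lid_a in the frame of cooler between 0.048 and 0.058 m and x of lid_b in the frame of cooler between -0.058 and -0.048 m and y of lid_b in the frame of cooler between -0.058 and -0.048 m and x of lid_c in the frame of cooler between 0.048 and 0.058 m and y of lid_c in the frame of cooler between 0.048 and 0.058 m and x of lid_d in the frame of cooler between 0.048 and 0.058 m and y of lid_d in the frame of cooler between -0.058 and -0.048 m); the robot touches nothing.
It fails at once if a lid is lifted out of its well (z of any of lid_a, lid_b, lid_c, lid_d in the frame of cooler above 0.058 m).
It fails at once if a bystander (tip box, bottle or tube stand) is moved more than 20 mm (distance of any of tip_box, bottle, tube_stand from where it was at the start of the episode above 0.02 m).
It also fails if it takes over 58 s, if anything falls off the work surface, if the arm or the gripper's body presses on something with over 40 N, if the wrist force passes 120 N, or if a joint passes its speed limit or range.

## Robot

A 7-joint arm with a two-finger parallel gripper is mounted at the origin on the work surface. World frame = base frame: x ahead of the robot, y to its left, z up, the work surface at z = 0. Lengths are in m, angles in rad, forces in N, time in s.
With the tool pointing down it reaches from about 0.375 to 0.925 m from the base axis. Payload 3.1 kg.
Tool frame: the origin (TCP) lies midway between the tips of the shut fingers; the grasp point (between the pads) lies 19 mm behind it; z points along the fingers, y is the line along which they close (so a half turn about z gives the same grasp; the last joint's range is limited). The gripper opens to 85 mm and grips with 20 to 120 N. Pads are 22 mm wide; open, the fingers measure 114 mm over their backs; the gripper's body (76 mm by 85 mm) begins 54 mm behind the grasp point. The pads swing forward as they close: fully open they stand 13 mm farther back than shut.
Start: joints at [-1.383, 0.383, 0.044, 1.598, -0.018, 1.161, -0.05], TCP at [0.183, 0.624, 0.231] pointing down, gripper open.
Joint ranges: [-2.61, 2.61], [-0.41, 2.15], [-1.48, 1.57], [0, 2.5], [-1.57, 4.71], [0.05, 1.97], [-2.85, 2.85]. Speed limits (rad/s): [2.79, 2.79, 3.14, 3.14, 3.14, 3.14, 3.14].

## Interface

Orientations are given as [roll, pitch, yaw] about the fixed x, y, z axes, in that order (R = Rz(yaw) Ry(pitch) Rx(roll)).
In Python, from workcell import arm gives the robot as it stands.
- The arm moves only by the tool step_arm, never from a script. Its argument "moves" is a list that holds one entry, the list of rows, each a list of 7 numbers: the shift along the world's x, y, z as a fraction of full scale, then the turn, a rotation vector about the world's x, y, z as a fraction of full scale, then the finger opening in mm, from 0 to 85.4. In form: [[[tx, ty, tz, rx, ry, rz, claw], ...]]. A call has 1 to 20 rows; each row shifts and turns the commanded pose from where the row before left it; what a row does not reach is not made up. Full scale, the value 1, is 400 mm for a shift and 360 degrees for a turn. A row lasts 1/12 s, in which the tool goes at most 41.7 mm and 7.16 degrees, less where a joint would pass 70% of its speed; a pose out of reach is approached as far as the arm can. A call with a number of a shift or a turn outside -1 to 1 is refused whole. A call with a gripper value outside its range is refused whole. The fingers move at their own pace and stop on an object; "newtons" is the grip in N (left out, the last holds). Time passes only in rows, so rows that do not move let the fingers close. It gives the time, the measured TCP pose, the force, the opening and the grip force at its end, in the units of the state.
- arm.observe(): the state, without advancing time (a new reading comes with each control period).
- arm.capture(name): name is "side" or "top" or "wrist"; returns (picture, depth): 400x640x3 uint8, red, green, blue; 400x640 float32, m along the optical axis (not along the pixel's ray), 0 where there is no reading.
- arm.camera_model(name): a dict with "fovy" (degrees; the focal length in pixels is half the picture's height over the tangent of half this angle, whatever the lens; pixels are square), "cx", "cy" (the principal point, pixels), "dist" ([k1, k2, p1, p2, k3] as OpenCV has them; the pictures are not rectified), "cam_to_world" (4x4, takes a point from camera to world coordinates); the wrist camera has in their place "hand_eye" (4x4, takes a point from camera to tool coordinates, whose origin is the TCP and whose axes are the flange's). Camera axes: x right, y up, looking along -z (the intrinsics and any distortion apply to the point x, -y, -z); pixel columns grow to the right and rows downward; lengths in m; the calibration is good to about 2 mm. A picture is of the moment at which its call begins: read the wrist's pose just before it. camera_model takes no time and is no camera call.
- arm.hand_in(): hands the job in; it is judged then, once.
The state is a dict: "clock": time; "joint_positions": joint angles; "joint_vel": joint speeds; "joint_torque": joint torques, N m; "eef_pos": TCP position; "eef_rot": TCP orientation; "ft_force": force on the tool from outside, world axes, zero at the start; "torque": the same for the moment, N m; "opening": finger opening in m; "gripper_force": force on a finger pad.
Only numpy, scipy, OpenCV 4.12 (cv2) and the standard library are available. Lean on these libraries where they do the work, as an engineer would, in place of code of your own. Each camera call takes 0.05 s, during which the arm holds its last target. There are 200 camera calls.

## Working session

There is one attempt and no reset: what is moved stays moved. The work goes in short steps, Python scripts to look and compute and a tool call to move; the robot and the scene stay as the last step left them, time stands still between calls to the robot, and variables do not carry over. Pictures are saved under pics/ and viewed, at most 10 in all, crops included, and the job is handed in when it is done.

Besides the shell and the picture viewer there is one more tool, called after "Emit:" as name(argument=value, ...), one argument or row to a line, values as JSON. step_arm: Moves the arm, as the interface text tells. Shift numbers are shares of 400 mm and turn numbers shares of 360 degrees, none past 1 either way. Its arguments: {"type":"object","properties":{"moves":{"type":"array"},"newtons":{"type":"number"}},"required":["moves"]}

```bash
mkdir -p pics; ls; python3 - <<'E'
from workcell import arm
import cv2,numpy as np
for n in ["top","side"]:
    p,d=arm.capture(n); cv2.imwrite(f"pics/{n}0.png",p[:,:,::-1]); np.save(f"{n}d.npy",d); np.save(f"{n}p.npy",p)
    print(n,arm.camera_model(n))
print(arm.observe())
E
```

```text
pics
top {'fovy': 54.12761083007091, 'cx': 325.0027418945584, 'cy': 197.4490026462757, 'dist': array([-0.0006989,  0.       ,  0.       ,  0.       ,  0.       ]), 'cam_to_world': array([[ 0.02891699,  0.98915141, -0.14402534,  0.4519053 ],
       [-0.99867048,  0.02243787, -0.04640918,  0.02239848],
       [-0.04267408,  0.14517587,  0.98848515,  0.76562212],
       [ 0.        ,  0.        ,  0.        ,  1.        ]])}
side {'fovy': 46.795805702341276, 'cx': 318.54513301840495, 'cy': 197.60620237500032, 'dist': array([-0.13198603,  0.        ,  0.        ,  0.        ,  0.        ]), 'cam_to_world': array([[ 0.96661149,  0.18899437, -0.1730415 ,  0.38800309],
       [-0.25602526,  0.68425711, -0.68282009, -0.64676763],
       [-0.01064427,  0.70432473,  0.70979812,  0.74934428],
       [ 0.        ,  0.        ,  0.        ,  1.        ]])}
{'clock': 0.1, 'joint_positions': array([-1.38275988,  0.38376965,  0.04380477,  1.59946639, -0.0178699 ,
        1.16119055, -0.04987816]), 'joint_vel': array([ 6.59946799e-05, -6.67611467e-04, -1.53256835e-03, -6.04646869e-03,
        5.67986574e-04,  9.98908893e-05, -4.37019906e-04]), 'joint_torque': array([ 2.56465763e-03, -4.34722173e+01,  1.02951664e+00, -2.50454110e+01,
        1.09400897e-02,  5.41439818e-03, -7.82545442e-06]), 'eef_pos': array([0.18301859, 0.62278688, 0.22997876]), 'eef_rot': array([-3.13915474e+00,  1.44436387e-04,  2.85589886e+00]), 'ft_force': array([ 0.21164846, -0.61196869, -0.59480775]), 'torque': array([-0.02004558, -0.07578918, -0.0060228 ]), 'gripper_force': 0.0, 'opening': 0.08571671201109646}
```

View pics/top0.png

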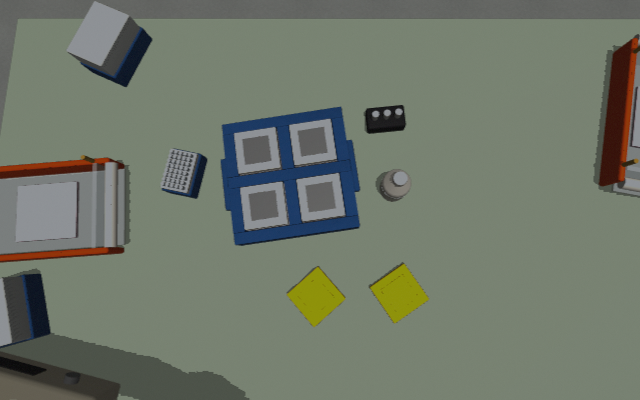

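The top view shows the blue cooler around (291,176), with lids at about (257,150), (314,141), (264,206) and (321,197). The tip box is at (184,172), the bottle at (395,184) and the stand at (385,118). The yellow look-alikes are below the cooler.

```bash
cat > h.py <<'E'
import cv2,numpy as np
from workcell import arm
def ray(n,uv,z):
    m=arm.camera_model(n); f=200/np.tan(np.radians(m["fovy"]/2))
    K=np.array([[f,0,m["cx"]],[0,f,m["cy"]],[0,0,1]])
    q=cv2.undistortPoints(np.array(uv,float).reshape(-1,1,2),K,m["dist"])[:,0]
    T=m["cam_to_world"]; d=np.c_[q[:,0],-q[:,1],-np.ones(len(q))]@T[:3,:3].T; o=T[:3,3]
    return o+d*((z-o[2])/d[:,2])[:,None]
E
python3 - <<'E'
from h import *
p=np.load("topp.npy"); d=np.load("topd.npy")
hsv=cv2.cvtColor(p,cv2.COLOR_RGB2HSV)
blue=cv2.inRange(hsv,(100,120,30),(130,255,255))
white=cv2.inRange(hsv,(0,0,70),(179,70,255)); 
roi=np.zeros_like(white); roi[100:250,215:365]=1
T=arm.camera_model("top")["cam_to_world"]
# white regions enclosed by blue: external contours
cs,_=cv2.findContours(white*roi,cv2.RETR_EXTERNAL,cv2.CHAIN_APPROX_NONE)
for c in cs:
    if 1000<cv2.contourArea(c)<4000:
        r=cv2.minAreaRect(c); b=cv2.boxPoints(r); w=ray("top",b,0.056)
        print(np.round(r[0],1),r[1],r[2],"ctr",w.mean(0).round(4),"sides",np.linalg.norm(w[1]-w[0]).round(4),np.linalg.norm(w[2]-w[1]).round(4),"yaw",np.arctan2(*(w[1]-w[0])[[1,0]]).round(3))
        # depth height
        u,v=np.int32(r[0]); D=d[v-4:v+5,u-4:u+5]; m=arm.camera_model("top"); f=200/np.tan(np.radians(m["fovy"]/2))
        X=np.array([(u-m["cx"])/f,-(v-m["cy"])/f,-1])*np.median(D); print(" depth pt",(T[:3,:3]@X+T[:3,3]).round(4))
E
```

```text
(no output)
```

View pics/side0.png

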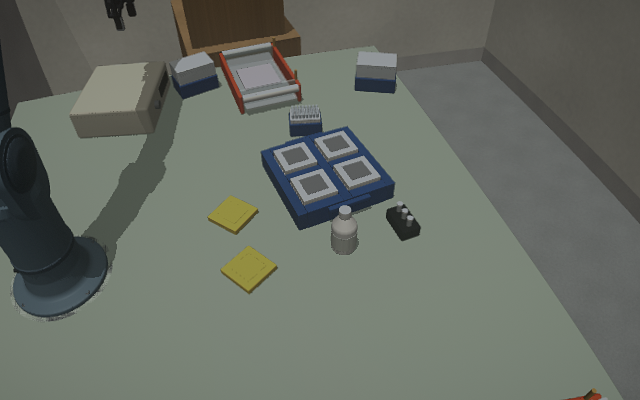

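The side view agrees: cooler at about (327,175), bottle at (344,230), stand at (403,222). My mask probably merged the lids with the greenish bench, so I'll fix it.

```bash
python3 - <<'E'
from h import *
p=np.load("topp.npy"); d=np.load("topd.npy")
hsv=cv2.cvtColor(p,cv2.COLOR_RGB2HSV)
print(p[150,257],p[150,238:244].tolist(),p[230,200],p[160,224])
blue=cv2.inRange(hsv,(100,110,20),(130,255,255)); blue[:100]=0;blue[250:]=0;blue[:,:212]=0;blue[:,365:]=0
blue=cv2.morphologyEx(blue,cv2.MORPH_CLOSE,np.ones((3,3)))
cs,h=cv2.findContours(blue,cv2.RETR_CCOMP,cv2.CHAIN_APPROX_NONE)
T=arm.camera_model("top")["cam_to_world"];m=arm.camera_model("top"); f=200/np.tan(np.radians(m["fovy"]/2))
for c,hh in zip(cs,h[0]):
    if cv2.contourArea(c)>800:
        r=cv2.minAreaRect(c); w=ray("top",cv2.boxPoints(r),0.056)
        u,v=np.int32(r[0]); X=np.array([(u-m["cx"])/f,-(v-m["cy"])/f,-1])*np.median(d[v-4:v+5,u-4:u+5])
        print("hole" if hh[3]>=0 else "outer",np.round(r[0],1),"ctr",w.mean(0).round(4),"sides",np.linalg.norm(w[1]-w[0]).round(4),np.linalg.norm(w[2]-w[1]).round(4),"yaw",np.arctan2(*(w[1]-w[0])[[1,0]]).round(3),"depthpt",(T[:3,:3]@X+T[:3,3]).round(4))
E
```

```text
[91 91 91] [[142, 145, 149], [142, 145, 150], [142, 146, 150], [143, 146, 150], [143, 146, 150], [121, 123, 126]] [119 130 113] [31 57 97]
outer [289.  175.9] ctr [0.5968 0.1247 0.056 ] sides 0.2562 0.2309 yaw -1.401 depthpt [0.5976 0.125  0.0478]
hole [263.9 205.9] ctr [0.5375 0.1679 0.056 ] sides 0.0899 0.0873 yaw -1.406 depthpt [0.5384 0.1691 0.058 ]
hole [320.2 197.4] ctr [0.5556 0.0646 0.056 ] sides 0.0865 0.0874 yaw -1.401 depthpt [0.5557 0.0648 0.0574]
hole [257.1 151. ] ctr [0.6411 0.1861 0.056 ] sides 0.0895 0.089 yaw -1.409 depthpt [0.6421 0.1859 0.0579]
hole [312.3 142.6] ctr [0.659  0.0826 0.056 ] sides 0.0865 0.0886 yaw -1.402 depthpt [0.6594 0.083  0.0574]
```

Lid centres come out on a clean 105 mm grid, with cooler yaw about 0.166. The lids are P1 (0.538,0.168), P2 (0.556,0.065), P3 (0.641,0.186) and P4 (0.659,0.083). I'll go above P1, offset +32 mm along cooler x, with the fingers shut and aligned.

Emit:
step_arm(
  moves=[
    [[0.0537,-0.0624,0,0,0,0.018,0],[0.0537,-0.0624,0,0,0,0.018,0],[0.0537,-0.0624,0,0,0,0.018,0],[0.0537,-0.0624,0,0,0,0.018,0],[0.0537,-0.0624,0,0,0,0,0],[0.0537,-0.0624,0,0,0,0,0],[0.0537,-0.0624,0,0,0,0,0],[0.0537,-0.0624,0,0,0,0,0],[0.0537,-0.0624,0,0,0,0,0],[0.0537,-0.0624,0,0,0,0,0],[0.0537,-0.0624,0,0,0,0,0],[0.0537,-0.0624,0,0,0,0,0],[0.0537,-0.0624,0,0,0,0,0],[0.0537,-0.0624,0,0,0,0,0],[0.0537,-0.0624,0,0,0,0,0],[0.0537,-0.0624,0,0,0,0,0],[0.0537,-0.0624,0,0,0,0,0],[0.0537,-0.0624,0,0,0,0,0],[0,0,0,0,0,0,0],[0,0,0,0,0,0,0]],
  ],
)

```text
clock: 1.77
eef_pos: [0.5709, 0.1708, 0.2307]
eef_rot: [-3.14, -0.001, -2.981]
ft_force: [-0.7, -0.3, -0.6]
opening: -0.0
gripper_force: 0.0
```

Emit:
step_arm(
  moves=[
    [[0,0,-0.05,0,0,0,0],[0,0,-0.05,0,0,0,0],[0,0,-0.05,0,0,0,0],[0,0,-0.05,0,0,0,0],[0,0,-0.05,0,0,0,0],[0,0,-0.05,0,0,0,0],[0,0,-0.05,0,0,0,0],[0,0.005,-0.05,0,0,0,0],[0,0,0,0,0,0,0],[0,0,0,0,0,0,0],[0,0,0,0,0,0,0]],
  ],
)

```text
clock: 2.68
eef_pos: [0.5699, 0.1777, 0.0721]
eef_rot: [3.141, 0.001, -2.973]
ft_force: [0.4, 0.7, -0.2]
opening: 0.0002
gripper_force: 0.0
```

Emit:
step_arm(
  moves=[
    [[0,0,-0.0075,0,0,0,0],[0,0,-0.0075,0,0,0,0],[0,0,-0.0075,0,0,0,0],[0,0,0,0,0,0,0],[0,0,0,0,0,0,0]],
  ],
)

```text
clock: 3.1
eef_pos: [0.5698, 0.1763, 0.0623]
eef_rot: [3.142, -0.0, -2.975]
ft_force: [0.2, 0.1, -1.1]
opening: -0.0
gripper_force: 0.0
```

Emit:
step_arm(
  moves=[
    [[0,0,-0.0025,0,0,0,0],[0,0,-0.0025,0,0,0,0],[0,0,0,0,0,0,0],[0,0,0,0,0,0,0]],
  ],
)

```text
clock: 3.43
eef_pos: [0.5698, 0.1763, 0.0602]
eef_rot: [-3.142, -0.0, -2.975]
ft_force: [0.2, -0.4, 0.3]
opening: -0.0002
gripper_force: 0.0
```

Emit:
step_arm(
  moves=[
    [[0,0,-0.0025,0,0,0,0],[0,0,0,0,0,0,0],[0,0,0,0,0,0,0]],
  ],
)

```text
clock: 3.68
eef_pos: [0.5698, 0.1764, 0.0592]
eef_rot: [-3.142, -0.0, -2.975]
ft_force: [0.5, 0.5, -0.0]
opening: 0.0001
gripper_force: 0.0
```

Emit:
step_arm(
  moves=[
    [[0,0,-0.0025,0,0,0,0],[0,0,0,0,0,0,0],[0,0,0,0,0,0,0]],
  ],
)

```text
clock: 3.93
eef_pos: [0.5698, 0.1764, 0.0582]
eef_rot: [-3.142, -0.0, -2.975]
ft_force: [-1.0, 0.6, 0.1]
opening: 0.0001
gripper_force: 0.0
```

Emit:
step_arm(
  moves=[
    [[0,0,-0.0025,0,0,0,0],[0,0,0,0,0,0,0],[0,0,0,0,0,0,0]],
  ],
)

```text
clock: 4.18
eef_pos: [0.5702, 0.1765, 0.0574]
eef_rot: [3.141, 0.001, -2.975]
ft_force: [-0.3, 0.0, 1.4]
opening: -0.0001
gripper_force: 0.3
```

Emit:
step_arm(
  moves=[
    [[0,0,-0.0025,0,0,0,0],[0,0,0,0,0,0,0],[0,0,0,0,0,0,0]],
  ],
)

```text
clock: 4.43
eef_pos: [0.5702, 0.1764, 0.0564]
eef_rot: [3.142, 0.001, -2.975]
ft_force: [0.9, 0.5, 0.5]
opening: 0.0003
gripper_force: 0.4
```

Emit:
step_arm(
  moves=[
    [[0,0,-0.0025,0,0,0,0],[0,0,0,0,0,0,0],[0,0,0,0,0,0,0]],
  ],
)

```text
clock: 4.68
eef_pos: [0.5702, 0.1765, 0.0554]
eef_rot: [3.142, 0.001, -2.975]
ft_force: [1.3, 0.4, 1.5]
opening: -0.0001
gripper_force: 0.6
```

Contact came at about 0.0577, and the point keeps sinking at only 1–1.5 N, so this may be the loose lid. I'll go on and then check with the camera.

Emit:
step_arm(
  moves=[
    [[0,0,-0.0025,0,0,0,0],[0,0,0,0,0,0,0],[0,0,0,0,0,0,0]],
  ],
)

```text
clock: 4.93
eef_pos: [0.5704, 0.1765, 0.0552]
eef_rot: [3.141, 0.001, -2.975]
ft_force: [-0.7, -1.3, 5.8]
opening: -0.0001
gripper_force: 2.5
```

Emit:
step_arm(
  moves=[
    [[0,0,-0.0025,0,0,0,0],[0,0,0,0,0,0,0],[0,0,0,0,0,0,0]],
  ],
)

```text
clock: 5.18
eef_pos: [0.5704, 0.1765, 0.055]
eef_rot: [3.141, 0.0, -2.975]
ft_force: [-1.4, -1.3, 9.5]
opening: 0.0001
gripper_force: 4.5
```

```bash
python3 - <<'E'
from h import *
print(arm.observe()["ft_force"])
p,d=arm.capture("side"); c=p[110:240,240:410]; cv2.imwrite("pics/s1.png",cv2.resize(c,None,fx=4,fy=4,interpolation=cv2.INTER_CUBIC)[:,:,::-1])
E
```

```text
[-1.37374623 -1.27074515  9.46000373]
```

View pics/s1.png

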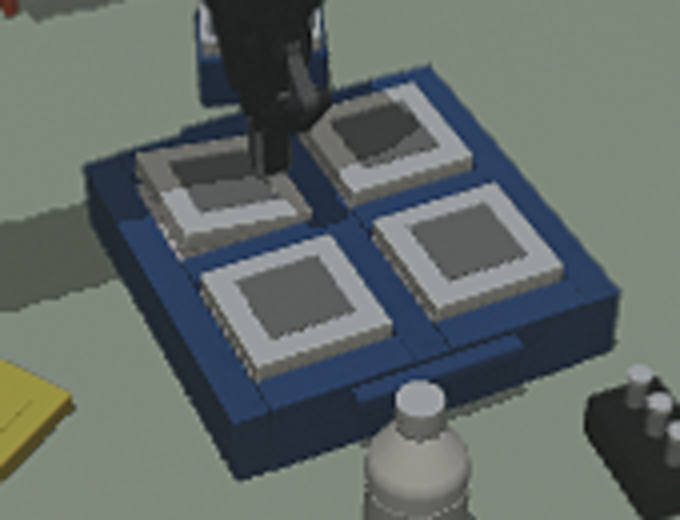

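The close-up shows lid P1 (at about (225,195) in the crop) tipped, with its left edge raised, while the others lie flat. The force stayed at about 1 N over 2 mm of sinking and then bottomed out. P1 is the loose lid, so I'll lift off, move to its middle and press.

Emit:
step_arm(
  moves=[
    [[0,0,0.01,0,0,0,0],[0,0,0.02,0,0,0,0],[-0.027,-0.007,0,0,0,0,0],[-0.027,-0.007,0,0,0,0,0],[-0.027,-0.007,0,0,0,0,0],[0,0,0,0,0,0,0],[0,0,0,0,0,0,0],[0,0,0,0,0,0,0]],
  ],
)

```text
clock: 5.9
eef_pos: [0.5379, 0.1682, 0.0654]
eef_rot: [3.142, 0.001, -2.975]
ft_force: [0.6, -0.1, -0.5]
opening: 0.0002
gripper_force: 0.0
```

Emit:
step_arm(
  moves=[
    [[0,0,-0.005,0,0,0,0],[0,0,-0.005,0,0,0,0],[0,0,-0.005,0,0,0,0],[0,0,0,0,0,0,0],[0,0,0,0,0,0,0]],
  ],
)

```text
clock: 6.32
eef_pos: [0.5374, 0.1679, 0.0589]
eef_rot: [-3.141, -0.001, -2.975]
ft_force: [0.6, 0.0, 0.1]
opening: 0.0001
gripper_force: 0.0
```

Emit:
step_arm(
  moves=[
    [[0,0,-0.005,0,0,0,0],[0,0,0,0,0,0,0],[0,0,0,0,0,0,0]],
  ],
)

```text
clock: 6.57
eef_pos: [0.5379, 0.168, 0.0576]
eef_rot: [3.141, 0.001, -2.975]
ft_force: [-0.2, -0.6, 2.2]
opening: 0.0002
gripper_force: 1.1
```

Emit:
step_arm(
  moves=[
    [[0,0,-0.005,0,0,0,0],[0,0,0,0,0,0,0],[0,0,0,0,0,0,0]],
  ],
)

```text
clock: 6.82
eef_pos: [0.538, 0.168, 0.0562]
eef_rot: [3.141, 0.001, -2.975]
ft_force: [-0.5, -1.0, 5.3]
opening: 0.0002
gripper_force: 2.8
```

Emit:
step_arm(
  moves=[
    [[0,0,-0.005,0,0,0,0],[0,0,0,0,0,0,0],[0,0,0,0,0,0,0]],
  ],
)

```text
clock: 7.07
eef_pos: [0.538, 0.1681, 0.0544]
eef_rot: [3.141, 0.001, -2.975]
ft_force: [-1.0, 0.3, 6.9]
opening: 0.0003
gripper_force: 3.3
```

Emit:
step_arm(
  moves=[
    [[0,0,-0.005,0,0,0,0],[0,0,0,0,0,0,0],[0,0,0,0,0,0,0]],
  ],
)

```text
clock: 7.32
eef_pos: [0.538, 0.168, 0.053]
eef_rot: [3.141, 0.0, -2.975]
ft_force: [-3.4, -1.0, 10.7]
opening: -0.0
gripper_force: 5.4
```

Emit:
step_arm(
  moves=[
    [[0,0,-0.005,0,0,0,0],[0,0,0,0,0,0,0],[0,0,0,0,0,0,0]],
  ],
)

```text
clock: 7.57
eef_pos: [0.538, 0.1681, 0.0529]
eef_rot: [3.14, -0.001, -2.975]
ft_force: [-8.2, -2.6, 21.8]
opening: -0.0001
gripper_force: 11.2
```

Emit:
step_arm(
  moves=[
    [[0,0,-0.0025,0,0,0,0],[0,0,0,0,0,0,0],[0,0,0,0,0,0,0],[0,0,0,0,0,0,0]],
  ],
)

```text
clock: 7.9
eef_pos: [0.538, 0.1681, 0.0529]
eef_rot: [3.14, -0.001, -2.976]
ft_force: [-9.4, -3.6, 27.9]
opening: -0.0001
gripper_force: 14.0
```

It sank 4.8 mm and is now stiff at 28 N, so the tube is home. I'll lift clear and check.

Emit:
step_arm(
  moves=[
    [[0,0,0.01,0,0,0,0],[0,0,0.02,0,0,0,0],[0,0,0.06,0,0,0,0],[0,0,0.08,0,0,0,0],[0,0,0.08,0,0,0,0],[0,0,0.08,0,0,0,0],[0,0,0.08,0,0,0,0],[0,0,0,0,0,0,0],[0,0,0,0,0,0,0],[0,0,0,0,0,0,0]],
  ],
)

```text
clock: 8.73
eef_pos: [0.5369, 0.1679, 0.2117]
eef_rot: [-3.141, -0.001, -2.975]
ft_force: [-0.7, 0.1, -0.6]
opening: -0.0004
gripper_force: 0.0
```

```bash
python3 - <<'E'
from h import *
print(arm.observe()["ft_force"])
p,d=arm.capture("side"); c=p[110:240,240:410]; cv2.imwrite("pics/s2.png",cv2.resize(c,None,fx=4,fy=4,interpolation=cv2.INTER_CUBIC)[:,:,::-1])
E
```

```text
[-0.67914697  0.12761877 -0.622783  ]
```

View pics/s2.png

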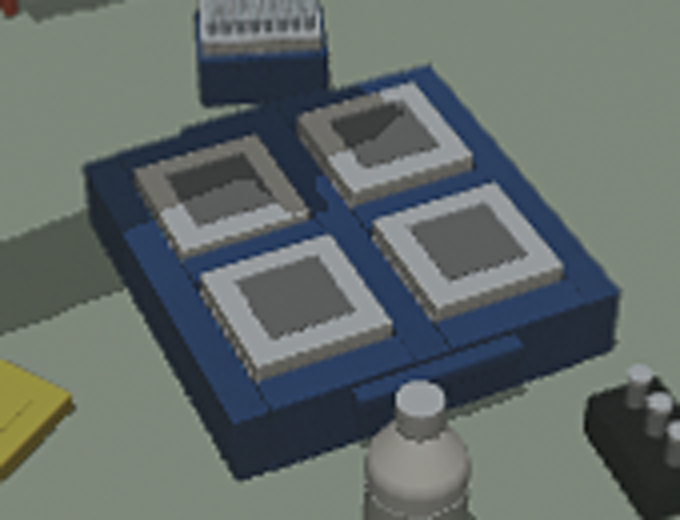

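P1 (corners about (135,175), (185,255), (308,213)) now sits lower and looks parallel to the others, and the bystanders haven't moved. I'll measure its tilt from the depth.

```bash
python3 - <<'E'
from h import *
p,d=arm.capture("side"); m=arm.camera_model("side"); f=200/np.tan(np.radians(m["fovy"]/2))
K=np.array([[f,0,m["cx"]],[0,f,m["cy"]],[0,0,1]])
v,u=np.mgrid[0:400,0:640]; q=cv2.undistortPoints(np.c_[u.ravel(),v.ravel()].astype(float).reshape(-1,1,2),K,m["dist"])[:,0]
T=m["cam_to_world"]; P=(np.c_[q[:,0],-q[:,1],-np.ones(len(q))]*d.reshape(-1,1))@T[:3,:3].T+T[:3,3]
R=np.array([[.986,.165],[-.165,.986]])
for n,c in dict(P1=(.538,.168),P2=(.5555,.065),P3=(.641,.186),P4=(.659,.083)).items():
    L=(P[:,:2]-c)@R.T; s=(abs(L)<.033).all(1)&(P[:,2]>.04)&(P[:,2]<.07)
    A=np.c_[L[s],np.ones(s.sum())]; x=np.linalg.lstsq(A,P[s,2],rcond=None)[0]; print(n,s.sum(),x.round(4))
E
```

```text
P1 518 [-0.0029  0.001   0.0529]
P2 630 [ 0.0009 -0.0023  0.0574]
P3 475 [0.0004 0.0012 0.0578]
P4 576 [ 0.0004 -0.003   0.0574]
```

All four lids are level, and P1 is 5 mm lower than it was. Handing in.

```bash
python3 -c "
from workcell import arm
print(arm.hand_in())"
```

```text
the job is handed in; nothing more can be done
None
```

The loose lid was lid_a (-x, +y well). It was the first lid pressed and it rocked, so I didn't test the other three; I then pressed it 5 mm down to its seat, all four lids measured level to within 0.003 rad, and the job is handed in (no verdict came back).

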